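# Unlatch the largest ball hitch and hold its arm up

### The arm

A 6-joint arm with a two-finger parallel gripper is mounted at the origin on the work surface. World frame = base frame: x ahead of the robot, y to its left, z up, the work surface at z = 0. Lengths are in mm, angles in rad, forces in N, time in s.
With the tool pointing down it reaches from about 400 to 925 mm from the base axis. Payload 12.5 kg.
Tool frame: the origin (TCP) lies at the very end of the fingers, on their centre line; the grasp point (between the pads) lies 19 mm behind it; z points along the fingers, y is the line along which they close (so a half turn about z gives the same grasp; the last joint's range is limited). The gripper opens to 95 mm and grips with 3 to 60 N. Pads are 20 mm wide; open, the fingers measure 119 mm over their backs; the gripper's body (75 mm by 180 mm) begins 59 mm behind the grasp point.
Start: joints at [-1.272, 0.491, 1.559, -0, 1.092, -0.106], TCP at [246.171, -574.497, 214.661] pointing down, gripper open.
Joint ranges: [-3.1, 3.1], [-0.84, 2.19], [0.05, 2.79], [-1.13, 4.28], [0.06, 2.93], [-2.69, 2.69]. Speed limits (rad/s): [2.22, 2.22, 2.79, 3.14, 3.14, 3.14].

### API

Orientations are given as [roll, pitch, yaw] about the fixed x, y, z axes, in that order (R = Rz(yaw) Ry(pitch) Rx(roll)).
In Python, from cell import state, read_camera, camera_info, job_done gives the robot as it stands.
- The arm moves only by the shell command python3 -m handwheel, which reads ROWS from standard input. ROWS is a JSON object with one list for each field, all of the same length, 1 to 5, a row being the entries at one place: x, y, z (the shift in mm), turn (a turn about the tool's z in rad), finger_gap (the opening from 0.0 (shut) to 1.0 (fully open)); each row is the pose to reach, as a shift and turn from the pose commanded when the command began, along the tool's axes at that moment; what a row does not reach only later rows make up. A row lasts 1/12 s, in which the tool goes at most 41.7 mm and 0.125 rad, less where a joint would pass 70% of its speed; a pose out of reach is approached as far as the arm can. The fingers move at their own pace and stop on an object; the grip force is fixed at half the most. Time passes only in rows, so rows that do not move let the fingers close. It prints the time, the measured TCP pose, the force, the opening and the grip force at its end. Input that does not fit is refused with a message, and nothing moves.
- state(): the state, without advancing time (a new reading comes with each control period).
- read_camera(name): name is "side" or "top" or "wrist"; returns (picture, depth): 480x640x3 uint8, red, green, blue; 480x640 float32, mm along the optical axis (not along the pixel's ray), 0 where there is no reading.
- camera_info(name): a dict with "vertical_fov" (degrees; the focal length in pixels is half the picture's height over the tangent of half this angle, whatever the lens; pixels are square), "cx", "cy" (the principal point, pixels), "origin" and "attitude" of the camera in the world. Camera axes: x right, y down, z forward; pixel columns grow to the right and rows downward; lengths in mm; the calibration is good to about 2 mm. A picture is of the moment at which its call begins: read the wrist's pose just before it. camera_info takes no time and is no camera call; for the wrist camera it gives the pose at the moment of the call.
- job_done(): hands the job in; it is judged then, once.
The state is a dict: "t": time; "joints": joint angles; "qvel": joint speeds; "tau": joint torques, N m; "eef_pos": TCP position; "tcp_rot": TCP orientation; "ft_force": force on the tool from outside, world axes, zero at the start; "moment": the same for the moment, N m; "opening": opening from 0.0 (shut) to 1.0 (fully open); "grip_force": force on a finger pad.
Only numpy, scipy, OpenCV 4.12 (cv2) and the standard library are available. Lean on these libraries where they do the work, as an engineer would, in place of code of your own. Each camera call takes 0.05 s, during which the arm holds its last target. There are 200 camera calls.

### The job

Three look-alike hitches stand on the bench, each with a hinged arm latched down over a steel ball. On the one with the largest ball, pull the black latch grip sideways, away from the ball, against its spring, lift the arm off the ball with it, and finish while still holding the arm steadily up with its head at least 50 mm higher than where it sat. Leave the other two hitches and the loose parts and tools on the bench alone.

Things in the scene. Friction and masses are not known exactly. Their poses are not given: they have to be found in the camera images.
- hitch_l: fixed hitch with the largest steel ball, 44 mm across, seen through the hole of the arm's head; base plate 230 x 100 x 12 mm. Origin on the bench under the ball; own x runs from ball to hinge (plate spans x -55 to 175 mm), own y = pull direction of the latch, z up. Ball centre 62 mm up, ball top 84 mm.
- tongue_l (a joint): swing arm of that hitch, about 0.5 kg: square head 70 x 70 x 18 mm around the ball, on a bar 24 mm wide, 16 mm high. Hinge pin level along own y, at x 150, z 62 mm of the hitch; the arm falls back by its weight. rad, 0 = down, grows as the head rises, stop 1.0. Rises at most about 0.02 with the latch in.
- latch_l (a joint): spring latch in the head, hooked 6 mm under a collar below the ball. m, 0 = latched, grows as its grip is pulled along own +y of the hitch (away from the ball), stop 0.015, clear of the collar from 0.0075. Spring 7 N at 0, 12 N at the stop.
- grip_l (a point): grasp point on the latch's upright black grip, 15 mm under its top, 105 mm above the bench. Grip 24 mm along own x, 16 mm along own y, 44 mm tall; 77 mm to the own +y side of the ball, at its own x, when latched. It rides on the arm: lifting it lifts the arm. Nothing near it is higher than 85 mm.
- eye_l (a point): centre of the hole in the arm's head (70 mm square); arm down: at the ball's centre, 62 mm above the bench; 150 mm from the hinge pin.
- hitch_m: fixed hitch with the middle steel ball, 32 mm across, seen through the hole of the arm's head; base plate 230 x 100 x 12 mm. Origin on the bench under the ball; own x runs from ball to hinge (plate spans x -55 to 175 mm), own y = pull direction of the latch, z up. Ball centre 62 mm up, ball top 78 mm.
- tongue_m (a joint): swing arm of that hitch, about 0.5 kg: square head 58 x 58 x 18 mm around the ball, on a bar 24 mm wide, 16 mm high. Hinge pin level along own y, at x 150, z 62 mm of the hitch; the arm falls back by its weight. rad, 0 = down, grows as the head rises, stop 1.0. Rises at most about 0.02 with the latch in.
- latch_m (a joint): spring latch in the head, hooked 6 mm under a collar below the ball. m, 0 = latched, grows as its grip is pulled along own +y of the hitch (away from the ball), stop 0.015, clear of the collar from 0.0075. Spring 7 N at 0, 12 N at the stop.
- grip_m (a point): grasp point on the latch's upright black grip, 15 mm under its top, 105 mm above the bench. Grip 24 mm along own x, 16 mm along own y, 44 mm tall; 71 mm to the own +y side of the ball, at its own x, when latched. It rides on the arm: lifting it lifts the arm. Nothing near it is higher than 85 mm.
- eye_m (a point): centre of the hole in the arm's head (58 mm square); arm down: at the ball's centre, 62 mm above the bench; 150 mm from the hinge pin.
- hitch_s: fixed hitch with the smallest steel ball, 22 mm across, seen through the hole of the arm's head; base plate 230 x 100 x 12 mm. Origin on the bench under the ball; own x runs from ball to hinge (plate spans x -55 to 175 mm), own y = pull direction of the latch, z up. Ball centre 62 mm up, ball top 73 mm.
- tongue_s (a joint): swing arm of that hitch, about 0.5 kg: square head 48 x 48 x 18 mm around the ball, on a bar 24 mm wide, 16 mm high. Hinge pin level along own y, at x 150, z 62 mm of the hitch; the arm falls back by its weight. rad, 0 = down, grows as the head rises, stop 1.0. Rises at most about 0.02 with the latch in.
- latch_s (a joint): spring latch in the head, hooked 6 mm under a collar below the ball. m, 0 = latched, grows as its grip is pulled along own +y of the hitch (away from the ball), stop 0.015, clear of the collar from 0.0075. Spring 7 N at 0, 12 N at the stop.
- grip_s (a point): grasp point on the latch's upright black grip, 15 mm under its top, 105 mm above the bench. Grip 24 mm along own x, 16 mm along own y, 44 mm tall; 66 mm to the own +y side of the ball, at its own x, when latched. It rides on the arm: lifting it lifts the arm. Nothing near it is higher than 85 mm.
- eye_s (a point): centre of the hole in the arm's head (48 mm square); arm down: at the ball's centre, 62 mm above the bench; 150 mm from the hinge pin.
- spacer_a: loose steel spacer ring, 32 mm across, 20 mm high; a bystander, to be left alone
- spacer_b: loose steel spacer ring, 36 mm across, 14 mm high; a bystander, to be left alone
- sleeve: loose steel sleeve standing on end, 24 mm across, 45 mm high; a bystander, to be left alone
- bolt: loose bolt standing on its head, 22 mm across, 45 mm high; a bystander, to be left alone
- star_knob: loose black knob, stud up, 34 mm across, 37 mm high; a bystander, to be left alone
- wrench: loose wrench lying on the bench to the left; a bystander, to be left alone
- screwdriver: loose screwdriver lying on the bench to the right; a bystander, to be left alone

How it is judged:
By the outcome, as a careful person would: the job done as asked, in the order asked, and still so for the second after the job is handed in, while the arm keeps its last pose, push and grip.
It also fails if it takes over 32 s, if anything falls off the work surface, if the arm or the gripper's body presses on something with over 40 N, if the wrist force passes 120 N, or if a joint passes its speed limit or range.

## Working session

There is one attempt and no reset: what is moved stays moved. The work goes in short steps, Python scripts to look and compute and a shell command to move; the robot and the scene stay as the last step left them, time stands still between calls to the robot, and variables do not carry over. Pictures are saved under pics/ and viewed, at most 10 in all, crops included, and the job is handed in when it is done.

```bash
mkdir -p pics
cat > h.py <<'E'
import numpy as np, cv2
from cell import state, read_camera, camera_info
from scipy.spatial.transform import Rotation as R
def cam(n):
    i=camera_info(n); f=240/np.tan(np.radians(i["vertical_fov"]/2)); return i,f
def rot(a):
    a=np.array(a); return a if a.shape==(3,3) else R.from_euler('xyz',a).as_matrix()
def grab(n,fn=None):
    i,f=cam(n); p,d=read_camera(n)
    if fn: cv2.imwrite('pics/'+fn,p[:,:,::-1]); np.savez('pics/'+fn[:-4],p=p,d=d,f=f,c=[i['cx'],i['cy']],o=i['origin'],A=rot(i['attitude']))
    return p,d
def cloud(fn):
    z=np.load('pics/'+fn+'.npz'); d=z['d']; v,u=np.mgrid[:480,:640]
    X=np.stack([(u-z['c'][0])/z['f']*d,(v-z['c'][1])/z['f']*d,d],-1)@z['A'].T+z['o']
    X[d==0]=np.nan
    return z['p'],X
E
python3 - <<'E'
from h import *
print(state()); 
for n in("top","side","wrist"): print(camera_info(n)); 
grab("top","top1.png"); grab("side","side1.png")
E
```

```text
{'t': 0.0, 'joints': array([-1.27162602e+00,  4.91551231e-01,  1.55943647e+00, -2.37711814e-05,
        1.09170084e+00, -1.05581859e-01]), 'qvel': array([ 0.00163506, -0.00046765, -0.00048673,  0.00016457,  0.00144506,
        0.00184455]), 'tau': array([ 1.69094528e-03, -6.12642574e+01, -2.58180767e+01,  6.93051796e-02,
        4.81954997e-02, -1.02230324e-04]), 'eef_pos': array([ 246.07465458, -574.25962168,  214.0713936 ]), 'tcp_rot': array([-3.14050065e+00, -9.45256109e-05,  4.04763086e-01]), 'ft_force': array([0.12330445, 0.87812608, 0.90862094]), 'moment': array([-0.02195704, -0.00113917,  0.0191268 ]), 'grip_force': 0.0, 'opening': 1.0025891705356729}
{'vertical_fov': 43.718951665343326, 'cx': 326.3669147501305, 'cy': 238.35899876090022, 'origin': array([ 389.73493448,   34.67891357, 1794.22022542]), 'attitude': array([-3.04060839, -0.0163148 , -1.57056009])}
{'vertical_fov': 42.99658729954927, 'cx': 314.1351633928803, 'cy': 244.9366005803503, 'origin': array([ 194.94471379, 1556.41998074,  963.84659531]), 'attitude': array([-2.07139624, -0.01524703, -2.88469842])}
{'vertical_fov': 65.95765658286291, 'cx': 318.0095993147293, 'cy': 238.47901063863327, 'origin': array([ 318.29923998, -542.51332362,  384.81405829]), 'attitude': array([ 2.85761868e+00,  1.11348777e-03, -1.16517416e+00])}
```

View pics/top1.png

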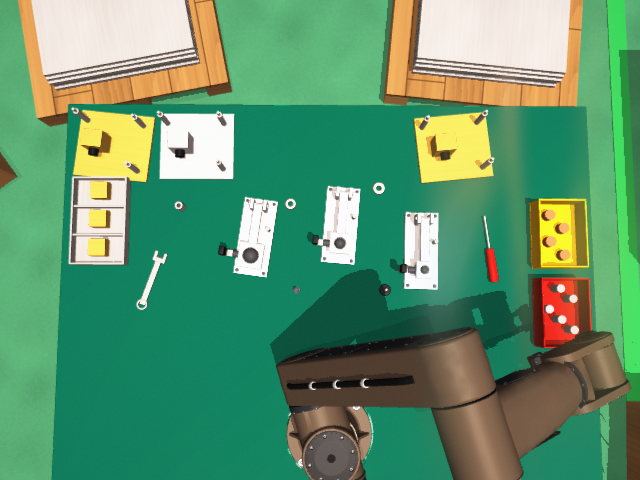

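View pics/side1.png

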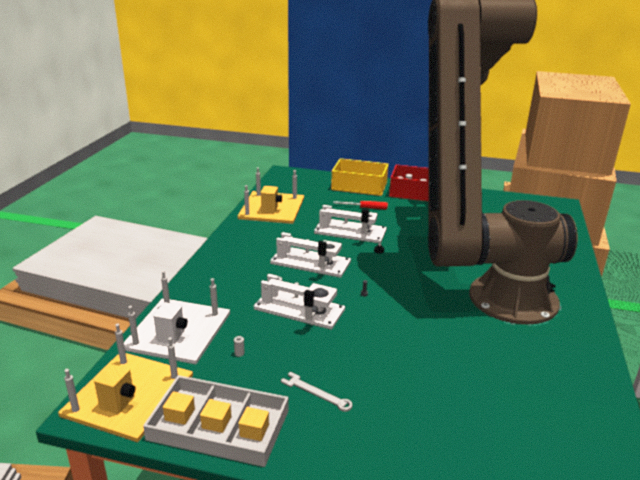

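The top view shows the largest ball at about (251,255), with its black grip at about (224,251) and the hinge toward (262,205). In the side view, the same hitch is the nearest one, with its grip at about (308,300). Next I'll measure the grip from both views.

Run:
```python
from h import *
for n,(u0,u1,v0,v1) in {"top1":(210,285,190,285),"side1":(250,350,270,340)}.items():
    p,X=cloud(n); P=X[v0:v1,u0:u1].reshape(-1,3); c=p[v0:v1,u0:u1].reshape(-1,3).max(1)
    v,u=np.mgrid[v0:v1,u0:u1]; u=u.ravel();v=v.ravel()
    print(n,'bench',np.nanmedian(P[(p[v0:v1,u0:u1,1].reshape(-1)>80)&(c<140),2]))
    m=(P[:,2]>92)&(P[:,2]<140)
    print('grip n',m.sum(),P[m].mean(0),P[m].min(0),P[m].max(0),u[m].mean(),v[m].mean())
    print(np.c_[u[m],v[m],P[m]].round().astype(int)[::max(1,m.sum()//25)].tolist())
    w=(c>200)&(P[:,2]>5)&(P[:,2]<20)  # plate
    r=cv2.minAreaRect(P[w][:,:2].astype(np.float32)); print('plate',r,cv2.boxPoints(r).round().tolist())
    k=(c<70)&(P[:,2]>60)&(P[:,2]<92); 
    print('dark',k.sum(),P[k].mean(0))
# grip in top cloud by ball pixel
p,X=cloud("top1"); print('ball',X[253:258:2,248:255:3].round().tolist())
```

```text
top1 bench 1.0963157200233127
grip n 68 [524.73373619 297.20788907 117.31418659] [508.39966256 215.78309454  92.22358885] [537.79729498 312.35835674 130.38727144] 222.98529411764707 250.55882352941177
[[219, 246, 538, 309, 115], [221, 246, 538, 303, 118], [223, 246, 537, 296, 123], [220, 247, 534, 305, 123], [222, 247, 535, 300, 119], [224, 247, 534, 293, 125], [219, 248, 531, 308, 123], [221, 248, 531, 301, 127], [223, 248, 532, 297, 122], [225, 248, 533, 293, 106], [220, 249, 528, 304, 130], [222, 249, 529, 300, 120], [224, 249, 529, 293, 124], [219, 250, 525, 307, 129], [221, 250, 526, 302, 123], [223, 250, 526, 296, 122], [225, 250, 528, 295, 98], [219, 251, 523, 307, 125], [221, 251, 523, 302, 123], [223, 251, 523, 296, 125], [225, 251, 525, 294, 100], [219, 252, 520, 307, 126], [221, 252, 521, 303, 116], [223, 252, 520, 296, 123], [225, 252, 522, 295, 95], [219, 253, 518, 308, 119], [221, 253, 517, 302, 123], [223, 253, 518, 297, 116], [219, 254, 515, 308, 121], [221, 254, 515, 302, 123], [223, 254, 515, 296, 124], [225, 254, 517, 295, 96], [224, 255, 514, 298, 94], [253, 255, 
[... 884 characters left out ...]
15], [306, 298, 530, 312, 106], [311, 298, 516, 313, 109], [306, 299, 530, 310, 101], [311, 299, 516, 316, 108], [306, 300, 529, 315, 102], [311, 300, 517, 312, 102], [306, 301, 531, 306, 92], [311, 301, 518, 307, 95], [310, 302, 518, 315, 97], [310, 303, 519, 312, 92]]
plate ((561.4335327148438, 134.43606567382812), (281.0733642578125, 232.4008026123047), 82.27855682373047) [[427.0, 11.0], [658.0, -20.0], [695.0, 258.0], [465.0, 289.0]]
dark 52 [518.12097083 275.90051689  80.85767608]
ball [[[520.0, 231.0, 85.0], [520.0, 222.0, 92.0], [520.0, 213.0, 88.0]], [[515.0, 231.0, 81.0], [515.0, 222.0, 86.0], [515.0, 214.0, 82.0]], [[508.0, 230.0, 94.0], [509.0, 223.0, 81.0], [509.0, 214.0, 80.0]]]
```

Run:
```python
import cv2,numpy as np
a=cv2.imread('pics/top1.png')[185:290,205:295]; b=cv2.imread('pics/side1.png')[265:335,245:355]
a=cv2.resize(a,None,fx=5,fy=5,interpolation=2); b=cv2.resize(b,(340,216),interpolation=2)
o=np.zeros((530,800,3),np.uint8); o[:a.shape[0],:450]=a; o[:216,455:795]=b; cv2.imwrite('pics/crop1.png',o)
```

```text
(no output)
```

View pics/crop1.png

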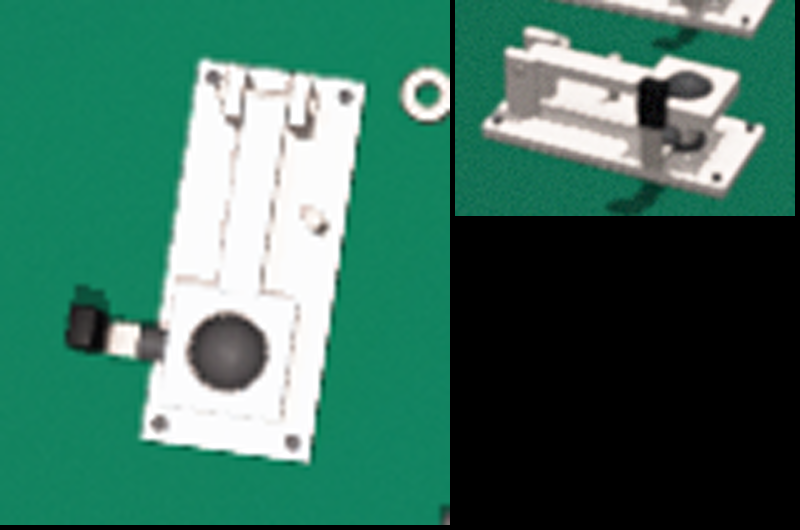

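The crop shows the ball at the head of the largest hitch, with the black grip on the left and the hinge away from the robot. The plate fit puts the own-x yaw at about -0.135, the ball at (516,226) and the grip at (526,302). Both views measured the grip itself near (525,302) with its top at about 122 mm, which agrees. I'll close the fingers along own y, which needs a +0.54 turn about tool z. I'll swing outward first, then across.

```bash
echo '{"x": [35,70,105,140,175],"y": [-19,-38,-57,-76,-95],"z": [0,0,0,0,0],"turn": [0.108,0.216,0.324,0.432,0.54],"finger_gap": [0.5,0.5,0.5,0.5,0.5]}' | python3 -m handwheel
```

```text
t: 0.52
eef_pos: [370.3, -416.6, 214.4]
tcp_rot: [-3.141, 0.0, -0.141]
ft_force: [0.2, -0.1, 0.3]
opening: 0.709
grip_force: 0.0
```

```bash
for i in 1; do echo '{"x": [3,6,9,12,15],"y": [-40,-80,-120,-160,-200],"z": [0,0,0,0,0],"turn": [0,0,0,0,0],"finger_gap": [0.5,0.5,0.5,0.5,0.5]}' | python3 -m handwheel >/dev/null; done; echo '{"x": [3,6,9,12,15],"y": [-40,-80,-120,-160,-200],"z": [0,0,0,0,0],"turn": [0,0,0,0,0],"finger_gap": [0.5,0.5,0.5,0.5,0.5]}' | python3 -m handwheel; echo '{"x": [3,6,9,12,15],"y": [-40,-80,-120,-160,-200],"z": [0,0,0,0,0],"turn": [0,0,0,0,0],"finger_gap": [0.5,0.5,0.5,0.5,0.5]}' | python3 -m handwheel
```

```text
t: 1.35
eef_pos: [453.1, -24.0, 214.6]
tcp_rot: [3.142, -0.0, -0.135]
ft_force: [0.7, -0.7, -0.1]
opening: 0.499
grip_force: 0.0
t: 1.77
eef_pos: [494.9, 172.4, 214.5]
tcp_rot: [3.141, 0.0, -0.135]
ft_force: [0.9, -0.7, -0.3]
opening: 0.501
grip_force: 0.0
```

```bash
echo '{"x": [3,6,9,13,13],"y": [-40,-80,-115,-133,-133],"z": [0,0,0,0,0],"turn": [0,0,0,0,0],"finger_gap": [0.5,0.5,0.5,0.5,0.5]}' | python3 -m handwheel
python3 - <<'E'
from h import *
grab("wrist","w1.png"); print(state()['eef_pos'])
p,X=cloud("w1"); g=(p.max(2)<70)&(X[...,2]>95)&(X[...,2]<130)&(abs(X[...,0]-526)<40)&(abs(X[...,1]-302)<40)
Q=X[g]; print(g.sum(),Q.mean(0)); t=Q[Q[:,2]>np.percentile(Q[:,2],95)-5]; print(len(t),cv2.minAreaRect(t[:,:2].astype(np.float32)),np.median(t,0)); print(np.argwhere(g).mean(0))
E
```

```text
t: 2.18
eef_pos: [526.2, 303.5, 213.8]
tcp_rot: [-3.141, 0.0, -0.132]
ft_force: [0.8, -1.0, -0.5]
opening: 0.496
grip_force: 0.0
[525.60606868 301.6152775  213.71361321]
766 [527.14694298 304.00471241 119.71828025]
632 ((524.7911987304688, 304.2108459472656), (15.08707332611084, 23.535968780517578), 82.14398956298828) [525.50081747 304.20853926 122.36165057]
[238.82506527 317.92558747]
```

View pics/w1.png

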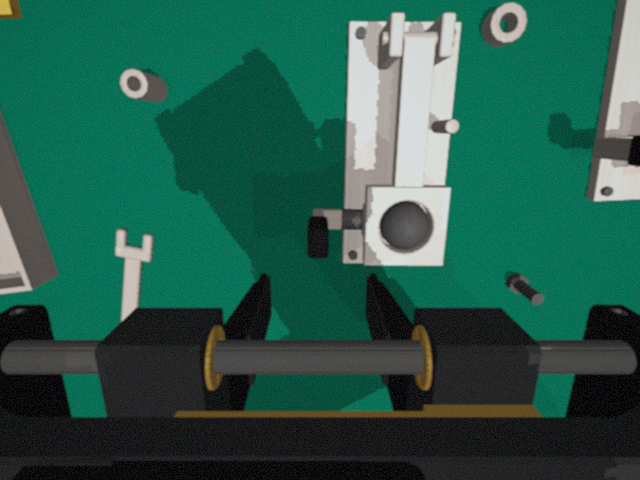

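The wrist view has the grip at (318,238), midway between the fingers. Its top measures (525,304) at 122 mm and 15 x 24 mm, matching the other views. The gap on both sides is clear, so I'll descend and close.

```bash
echo '{"x": [0,0,0,0,0],"y": [-1.5,-1.5,-1.5,-1.5,-1.5],"z": [35,70,100,115,123],"turn": [0,0,0,0,0],"finger_gap": [0.5,0.5,0.5,0.5,0.5]}' | python3 -m handwheel; echo '{"x": [0,0,0,0,0],"y": [0,0,0,0,0],"z": [0,0,0,0,0],"turn": [0,0,0,0,0],"finger_gap": [0.3,0.2,0.1,0.05,0]}' | python3 -m handwheel;echo '{"x": [0,0,0,0,0],"y": [0,0,0,0,0],"z": [0,0,0,0,0],"turn": [0,0,0,0,0],"finger_gap": [0,0,0,0,0]}' | python3 -m handwheel
```

```text
t: 2.65
eef_pos: [525.0, 300.1, 89.2]
tcp_rot: [3.139, 0.003, -0.136]
ft_force: [0.2, -0.6, 0.4]
opening: 0.503
grip_force: 0.0
t: 3.07
eef_pos: [526.5, 301.8, 92.7]
tcp_rot: [-3.141, -0.002, -0.135]
ft_force: [0.2, 6.3, 3.2]
opening: 0.208
grip_force: 4.6
t: 3.48
eef_pos: [526.8, 303.6, 92.9]
tcp_rot: [-3.138, -0.003, -0.135]
ft_force: [0.1, 10.2, 1.0]
opening: 0.164
grip_force: 30.0
```

The grip is held: opening 15.6 mm at 30 N. Now I'll pull along own +y, which is tool -y.

```bash
echo '{"x": [0,0,0,0,0],"y": [-3,-6,-9,-12,-12],"z": [0,0,0,0,0],"turn": [0,0,0,0,0],"finger_gap": [0,0,0,0,0]}' | python3 -m handwheel; echo '{"x": [0,0],"y": [0,0],"z": [0,0],"turn": [0,0],"finger_gap": [0,0]}' | python3 -m handwheel
python3 - <<'E'
from h import *
grab("wrist","w2.png"); print(state()['eef_pos'],state()['ft_force'])
E
```

```text
t: 3.9
eef_pos: [528.0, 312.8, 92.5]
tcp_rot: [3.14, -0.001, -0.135]
ft_force: [-1.1, -10.2, 7.3]
opening: 0.167
grip_force: 30.0
t: 4.07
eef_pos: [527.9, 312.5, 92.5]
tcp_rot: [3.14, -0.001, -0.135]
ft_force: [-0.5, -10.1, 7.6]
opening: 0.168
grip_force: 30.0
[527.91464925 312.40553793  92.48041255] [ -0.74854296 -10.48397632   6.6663555 ]
```

View pics/w2.png

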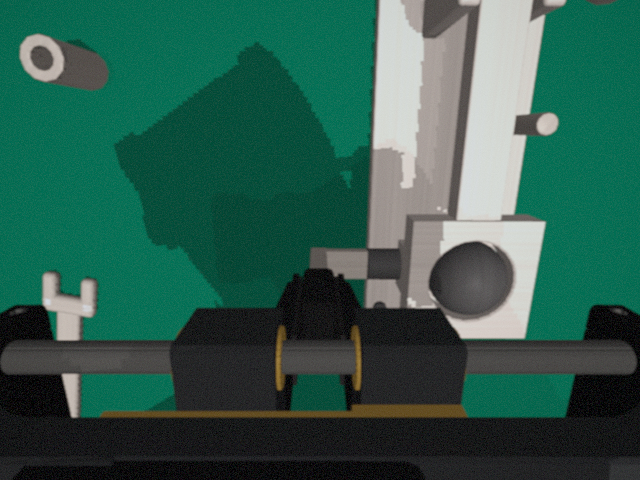

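The spring reads about 10.3 N, so the latch is about 10 mm out and past the 7.5 mm clear point. The picture shows the grip firmly between the pads at (318,310), pulled away from the head. I'll pull 1 mm more and lift along the arc.

```bash
echo '{"x": [0,2,4.5,7,10],"y": [-1,-1,-1,-1,-1],"z": [0,-6,-12,-18,-23],"turn": [0,0,0,0,0],"finger_gap": [0,0,0,0,0]}' | python3 -m handwheel
```

```text
t: 4.53
eef_pos: [535.9, 311.4, 113.8]
tcp_rot: [3.137, 0.005, -0.136]
ft_force: [-5.3, -9.4, -6.2]
opening: 0.167
grip_force: 30.0
```

```bash
echo '{"x": [3,6,9.5,13,17],"y": [0,0,0,0,0],"z": [-5.5,-11,-16.5,-21.5,-26.5],"turn": [0,0,0,0,0],"finger_gap": [0,0,0,0,0]}' | python3 -m handwheel
```

```text
t: 4.95
eef_pos: [552.6, 309.1, 140.1]
tcp_rot: [3.137, 0.006, -0.136]
ft_force: [-5.8, -9.3, -5.1]
opening: 0.167
grip_force: 30.0
```

```bash
echo '{"x": [4,8.5,13,17.5,17.5],"y": [0,0,0,0,0],"z": [-5,-9.5,-14,-18.5,-18.5],"turn": [0,0,0,0,0],"finger_gap": [0,0,0,0,0]}' | python3 -m handwheel;echo '{"x": [0,0,0,0,0],"y": [0,0,0,0,0],"z": [0,0,0,0,0],"turn": [0,0,0,0,0],"finger_gap": [0,0,0,0,0]}' | python3 -m handwheel
python3 - <<'E'
from h import *
print(state()['eef_pos'],state()['ft_force'])
grab("side","s2.png"); grab("wrist","w3.png"); grab("top","t2.png")
a=cv2.imread('pics/s2.png')[190:350,230:400]; b=cv2.imread('pics/w3.png')
o=np.zeros((380,800,3),np.uint8); o[:376,:400]=cv2.resize(a,(400,376)); o[:300,400:]=cv2.resize(b,(400,300)); cv2.imwrite('pics/c3.png',o)
E
```

```text
t: 5.37
eef_pos: [570.9, 306.8, 159.3]
tcp_rot: [3.138, 0.004, -0.136]
ft_force: [-5.2, -10.7, -3.0]
opening: 0.161
grip_force: 30.0
t: 5.78
eef_pos: [570.5, 306.8, 158.9]
tcp_rot: [3.137, 0.004, -0.135]
ft_force: [-5.1, -9.6, -3.0]
opening: 0.169
grip_force: 30.0
[570.47304496 306.83097568 158.92737644] [-5.05478895 -9.64881706 -3.0345256 ]
```

View pics/c3.png

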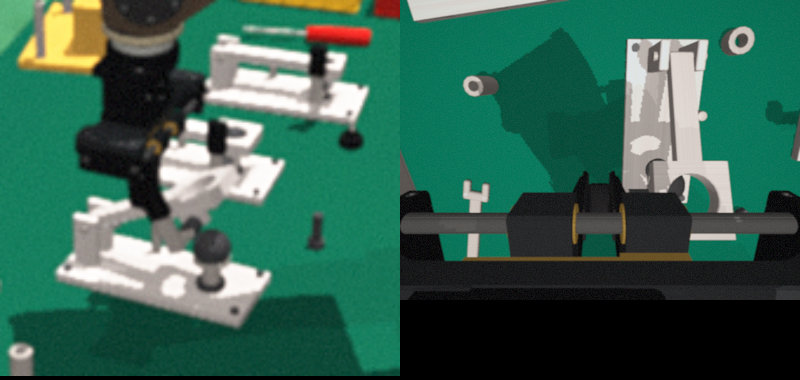

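The composite shows the arm raised off the bare ball, which sits at (213,245) in the left panel, with the grip still in the fingers. A depth check of the head height comes next.

Run:
```python
from h import *
p,X=cloud("w3"); o=np.array([515.6,226]); x=np.array([.991,-.135]); y=np.array([.135,.991])
a=(X[...,:2]-o)@x; b=(X[...,:2]-o)@y; z=X[...,2]
m=(abs(b)<34)&(p.min(2)>120)&(z>75)&(z<190)
for s in range(-20,150,20):
    k=m&(abs(a-s)<10); print(s,k.sum(), np.median(z[k]) if k.any() else None)
print(state()['eef_pos'],state()['ft_force'],state()['grip_force'])
```

```text
-20 308 156.19155665597137
0 492 154.93043252354073
20 1143 138.2987982203029
40 3690 128.16354544886704
60 1527 117.8247719172845
80 1412 107.25314384730085
100 1353 96.84220846936984
120 1268 86.23047296740951
140 1518 76.85109263365919
[570.46022209 306.85023817 158.93678828] [-4.1570363  -9.77285387 -2.64288532] 29.997343719005585
```

The arm's slope is about 0.53, so θ is about 0.49 and the head is up about 70 mm. It is steady and the grip force is holding.

```bash
python3 -c "from cell import job_done; print(job_done())"
```

```text
the job is handed in; nothing more can be done
None
```

I pulled the largest hitch's latch clear and lifted its arm off the ball, then handed the job in at about 6 s with the gripper still holding the head roughly 70 mm above its seat; I touched nothing else.

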